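# Close up the headphone amplifier with its thin cover plate

### The arm

A 7-joint arm with a two-finger parallel gripper is mounted at the origin on the work surface. World frame = base frame: x ahead of the robot, y to its left, z up, the work surface at z = 0. Lengths are in m, angles in degrees, forces in N, time in s.
With the tool pointing down it reaches from about 0.4 to 0.875 m from the base axis. Payload 6.5 kg.
Tool frame: the origin (TCP) lies between the finger pads; the fingertips stand 17 mm ahead of it and the grasp point (between the pads) lies 2 mm behind it; z points along the fingers, y is the line along which they close (so a half turn about z gives the same grasp; the last joint's range is limited). The gripper opens to 85 mm and grips with 20 to 120 N. Pads are 22 mm wide; open, the fingers measure 114 mm over their backs; the gripper's body (76 mm by 85 mm) begins 54 mm behind the grasp point. The pads swing forward as they close: fully open they stand 13 mm farther back than shut.
Start: joints at [-78.22, 30.733, -0.252, 88.115, 0.149, 61.152, -4.079], TCP at [0.174, 0.626, 0.248] pointing down, gripper open.
Joint ranges: [-154.64, 154.64], [-21.42, 123.67], [-72.66, 72.17], [13.99, 137.28], [-74.86, 254.86], [10.95, 109.41], [-158.01, 158.01]. Speed limits (degrees/s): [136.94, 136.94, 180, 180, 180, 180, 180].

### API

Orientations are given as a 3x3 rotation matrix whose columns are the frame's x, y, z axes.
In Python, from bench import robot, snapshot, camera_model gives the robot as it stands.
- The arm moves only by the tool arm_command, never from a script. Its argument "targets" is a list of rows, each a list of 6 numbers: the shift along the tool's x, y, z in mm, then the turn, a rotation vector about the tool's x, y, z in rad. In form: [[x, y, z, rx, ry, rz], ...]. A call has 1 to 12 rows; each row is the pose to reach, as a shift and turn from the pose commanded when the call began, along the tool's axes at that moment; what a row does not reach only later rows make up. A row lasts 1/12 s, in which the tool goes at most 41.7 mm and 7.16 degrees, less where a joint would pass 70% of its speed; a pose out of reach is approached as far as the arm can. A call with a gripper value outside its range is refused whole. "jaw" is the finger opening in mm, from 0 to 85.4, set as the call begins (left out, the last holds). The fingers move at their own pace and stop on an object; "force" is the grip in N (left out, the last holds). Time passes only in rows, so rows that repeat a pose let the fingers close. It gives the time, the measured TCP pose, the force, the opening and the grip force at its end, in the units of the state.
- robot.state(): the state, without advancing time (a new reading comes with each control period).
- snapshot(name): name is "side" or "top" or "wrist"; returns the picture (384x512x3 uint8, red, green, blue); there is no depth.
- camera_model(name): a dict with "fx", "fy", "cx", "cy" (pixels), "dist" ([k1, k2, p1, p2, k3] as OpenCV has them; the pictures are not rectified), "rvec" (rotation vector, rad) and "tvec" (3), from world to camera coordinates, as OpenCV has them; the wrist camera has in their place "mount" (4x4, takes a point from camera to tool coordinates, whose origin is the TCP and whose axes are the flange's). Camera axes: x right, y down, z forward; pixel columns grow to the right and rows downward; lengths in m; the calibration is good to about 2 mm. A picture is of the moment at which its call begins: read the wrist's pose just before it. camera_model takes no time and is no camera call.
- robot.sign_off(): hands the job in; it is judged then, once.
The state is a dict: "clock": time; "q": joint angles; "joint_vel": joint speeds; "joint_efforts": joint torques, N m; "position": TCP position; "eef_rot": TCP orientation; "wrist_force": force on the tool from outside, world axes, zero at the start; "torque": the same for the moment, N m; "width": opening from 0.0 (shut) to 1.0 (fully open); "finger_force": force on a finger pad.
Only numpy, scipy, OpenCV 4.12 (cv2) and the standard library are available. Lean on these libraries where they do the work, as an engineer would, in place of code of your own. Each camera call takes 0.05 s, during which the arm holds its last target. There are 200 camera calls.

### The job

The thin pink acrylic cover plate lies flat on the little desk riser, too thin to pick up there: slide it out over the riser's open edge (the one without a lip) until about a third of its length or more sticks out, still lying flat on the riser, then take hold of the part that sticks out and lift it clear. Lower it flat onto the open aluminium amplifier case, with its notch around the black connector block and its edges lined up with the case, and let go only once it rests there or is just above it. Do not let the plate fall, do not push the case away from where it stands, and leave the other things on the desk and riser where they are.

Things in the scene. Friction and masses are not known exactly. Their poses are not given: they have to be found in the camera images.
- cover: Pink acrylic plate, 60 (x) x 150 (y) x 3 (z) mm, 35 g. Origin: centre of its underside. Notch 24 mm wide, 30 mm deep in the middle of its +y end. Starts flat on the riser, plain -y end towards the open edge, within 0.2 rad of square to it. Pressed from above with a few N by a rubber fingertip, it drags along. Where it sticks out it can be gripped from above by its long sides; 80 mm free below.
- cover_plain_end (a point): Middle of the plain (-y) end of the cover plate, at its underside: (0, -75, 0) mm in the plate's frame.
- cover_notch (a point): Middle of the notch of the cover plate, at its underside: (0, 60, 0) mm in the plate's frame. It belongs over point case_key.
- riser: Fixed desk riser, 260 (x) x 300 (y) mm, a light wooden shelf on two dark steel side panels (at its x ends); its flat top is 80 mm above the desk. Origin at the centre of its footprint, at desk height. Its -y edge is open and has no lip; the other three edges have a dark lip 8 mm thick that rises 10 mm above the top.
- riser_edge (a point): Middle of the riser's open edge, on its top: (0, -150, 80) mm in the riser's frame. The edge runs along the riser's x; outwards is the riser's -y.
- case: Loose open-topped aluminium box, 52 (x) x 150 (y) x 30 (z) mm, 450 g. Origin: centre of its underside. A black connector block, 16 (x) x 22 (y) mm, centred at (0, 60), rises 10 mm above the rim. The cover belongs with axes parallel to the case's, origin at (0, 0, 30) mm in its frame: 4 mm over at each long side, notch with 4 mm of play at each side and the inner end of the block.
- case_key (a point): Middle of the connector block at the height of the case's rim: (0, 60, 30) mm in the case's frame.
- tin: Blue round tin, 64 mm across, 35 mm high, on the riser near its +x, +y corner; leave alone. Origin: centre of its underside.
- mug: White mug, 80 mm across, 95 mm high, on the desk; leave alone. Origin: centre of its underside.
- can: Green drink can, 66 mm across, 120 mm high; leave alone. Origin: centre of its underside.
- remote: Black remote control, 45 x 150 x 18 mm, lying on the desk; leave alone. Origin: centre of its underside.
- mouse: Red computer mouse, 110 x 62 x 34 mm; leave alone. Origin: centre of its underside.
- screwdriver: Screwdriver, 180 mm long, lying on the desk; leave alone. Origin near its middle.
There are look-alikes about, which are no part of the job. There is more than one size of the case; the job needs the smallest.

How it is judged (in metres and radians):
On the way, in this order (a step that is already met when the one before it is completed fails the run):
1. the cover lies on the riser with its plain end at least 30 mm out past the open edge (y of cover_plain_end in the frame of riser below -0.18 m and angle between cover's own z axis and vertical below 0.06 rad and z of cover in the frame of riser between 0.077 and 0.083 m), for 0.1 s.
2. the cover is held up by the fingers, clear of the riser (contact force between cover and riser below 0.01 N and height (world z) of cover above 0.06 m and contact force between the fingers and cover above 0.5 N), for 0.1 s.
At the end, for the whole second after the job is handed in: The cover lies flat on the case rim (underside 28 to 32.5 mm above the case underside, both level within 0.05 rad), notch within 12 mm of the connector block, centred within 7 mm across and -9 to +7 mm along the case, parallel within 0.1 rad, released and at rest (z of cover in the frame of case between 0.028 and 0.0325 m and angle between each of cover, case's own z axis and vertical below 0.05 rad and x of cover in the frame of case between -0.007 and 0.007 m and y of cover in the frame of case between -0.009 and 0.007 m and angle between the y axis of cover and the y axis of case, either way round below 0.1 rad and horizontal distance between cover_notch and case_key below 0.012 m and linear speed of each of cover, case below 0.02 m/s and angular speed of cover below 0.1 rad/s); the robot touches nothing.
It fails at once if the cover falls to the desk or floor (height (world z) of cover below 0.015 m).
It fails at once if the cover is dropped (falls faster than 0.6 m/s out of the fingers) (linear speed of cover above 0.6 m/s and contact force between the fingers and cover below 0.01 N).
It fails at once if the case is pushed more than 30 mm from where it stood (distance of case from where it was at the start of the episode above 0.03 m).
It fails at once if another thing on the desk or riser is moved by more than 30 mm (distance of any of tin, mug, can, remote, mouse, screwdriver from where it was at the start of the episode above 0.03 m).
It also fails if it takes over 56 s, if anything falls off the work surface, if the arm or the gripper's body presses on something with over 40 N, if the wrist force passes 120 N, or if a joint passes its speed limit or range.

## Working session

There is one attempt and no reset: what is moved stays moved. The work goes in short steps, Python scripts to look and compute and a tool call to move; the robot and the scene stay as the last step left them, time stands still between calls to the robot, and variables do not carry over. Pictures are saved under pics/ and viewed, at most 10 in all, crops included, and the job is handed in when it is done.

Besides the shell and the picture viewer there is one more tool, called as name([rows], argument=value, ...), one row to a line, values as JSON. arm_command: Moves the arm, as the interface text tells. Its arguments: {"type":"object","properties":{"targets":{"type":"array"},"jaw":{"type":"number"},"force":{"type":"number"}},"required":["targets"]}

```bash
ls; mkdir -p pics; cat > h.py <<'E'
import numpy as np, cv2
from bench import robot, snapshot, camera_model
def cam(name, st=None):
    m=camera_model(name); K=np.array([[m['fx'],0,m['cx']],[0,m['fy'],m['cy']],[0,0,1.]]); d=np.array(m['dist'],float)
    if 'mount' in m:
        st=st or robot.state(); T=np.eye(4); T[:3,:3]=np.array(st['eef_rot']); T[:3,3]=st['position']
        C=T@np.array(m['mount']); R=C[:3,:3].T; t=-R@C[:3,3]
    else:
        R=cv2.Rodrigues(np.array(m['rvec'],float))[0]; t=np.array(m['tvec'],float)
    return K,d,R,t
def rays(c,px):
    K,d,R,t=c; u=cv2.undistortPoints(np.array(px,float).reshape(-1,1,2),K,d).reshape(-1,2)
    return -R.T@t, np.c_[u,np.ones(len(u))]@R
def atz(c,px,z):
    o,r=rays(c,px); return o+r*((z-o[2])/r[:,2])[:,None]
def tri(c1,p1,c2,p2):
    o1,a=rays(c1,p1); o2,b=rays(c2,p2); out=[]
    for x,y in zip(a,b):
        s=np.linalg.lstsq(np.c_[x,-y],o2-o1,rcond=None)[0]; out.append((o1+x*s[0]+o2+y*s[1])/2)
    return np.array(out)
def proj(c,P):
    K,d,R,t=c; return cv2.projectPoints(np.array(P,float).reshape(-1,1,3),cv2.Rodrigues(R)[0],t,K,d)[0].reshape(-1,2)
E
python3 - <<'E'
from h import *
s=robot.state(); print(s)
for n in ['side','top','wrist']:
    c=cam(n,s); im=snapshot(n); cv2.imwrite(f'pics/{n}0.png',im[:,:,::-1]); print(n,-c[2].T@c[3],c[2][2])
a=cv2.imread('pics/side0.png');b=cv2.imread('pics/top0.png')
E
```

```text
pics
{'clock': 0.0, 'q': array([-78.21927423,  30.77522275,  -0.25378401,  88.17256869,
         0.1501537 ,  61.15069925,  -4.07945851]), 'joint_vel': array([ 0.07674338, -0.00549439, -0.02414358, -0.02210988,  0.02085182,
       -0.02746086,  0.1186123 ]), 'joint_efforts': array([-3.51013914e-04, -5.83418012e+01,  1.04823969e+00, -2.59099424e+01,
        1.22663469e-02,  9.63668630e-03, -2.80442941e-05]), 'position': array([0.17437422, 0.62554187, 0.24742614]), 'eef_rot': array([[-9.63305779e-01,  2.68406178e-01, -3.14929467e-04],
       [ 2.68406322e-01,  9.63304318e-01, -1.68427377e-03],
       [-1.48696569e-04, -1.70699971e-03, -9.99998532e-01]]), 'wrist_force': array([0.41225765, 0.28967553, 0.79030917]), 'torque': array([ 0.01029608, -0.04016258,  0.00671949]), 'finger_force': 0.0, 'width': 0.9978340017385958}
side [-0.05117206 -0.68742162  0.90600179] [ 0.49829335  0.54942342 -0.67069937]
top [0.4583008  0.00537382 1.04661104] [ 0.12477861 -0.00228853 -0.99218197]
wrist [0.10826047 0.64370563 0.37340254] [ 0.25895193 -0.07358488 -0.96308315]
```

View pics/side0.png

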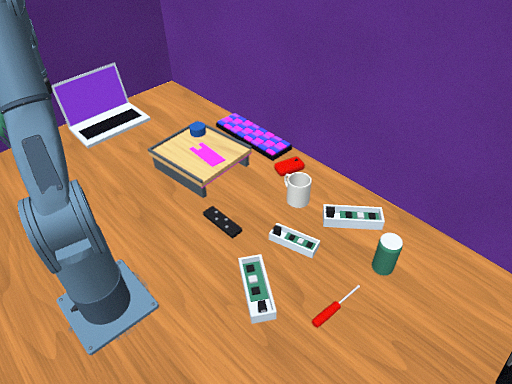

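View pics/top0.png

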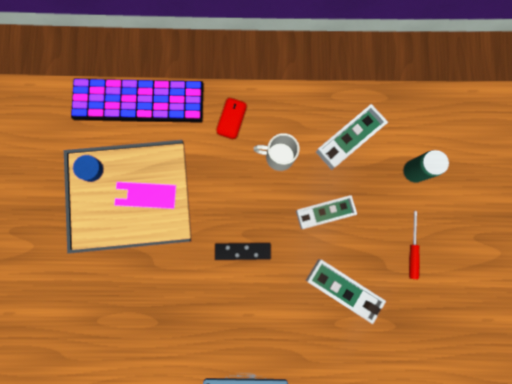

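The plate is at about (146,195) in the top view, with its notch to the left and the open edge at column ~188. The smallest case is the middle one: top (327,212), side (294,240), with its block at the left end. Next I'll segment and measure these.

```bash
cat > m.py <<'E'
from h import *
def pink(im):
    h=cv2.cvtColor(im,cv2.COLOR_BGR2HSV); return cv2.inRange(h,(140,120,120),(170,255,255))
def white(im):
    h=cv2.cvtColor(im,cv2.COLOR_BGR2HSV); return cv2.inRange(h,(0,0,130),(180,60,255))
def blob(m,p):
    n,l,s,c=cv2.connectedComponentsWithStats(m)
    i=min(range(1,n),key=lambda i:(s[i,4]<40)*1e6+np.hypot(*(c[i]-p))); mm=(l==i).astype(np.uint8)
    cs=max(cv2.findContours(mm,cv2.RETR_EXTERNAL,cv2.CHAIN_APPROX_NONE)[0],key=cv2.contourArea)
    return cs, s[i]
E
python3 - <<'E'
from m import *
T=cv2.imread('pics/top0.png');S=cv2.imread('pics/side0.png');ct,cs=cam('top'),cam('side')
# plate: warp contours to plane z
for nm,f,pt,ps,z in [('plate',pink,(146,195),(207,154),.083),('case',white,(327,212),(294,240),.030)]:
    for v,im,c,p in (('top',T,ct,pt),('side',S,cs,ps)):
        k,s=blob(f(im),p); P=atz(c,k.reshape(-1,2),z)[:,:2].astype(np.float32)
        r=cv2.minAreaRect(P); print(nm,v,s,r, cv2.boxPoints(r).round(3).tolist())
# triangulate riser edge corners (top view px 184,142 / 190,240 ; side 250,155/205,186)
print(tri(ct,[(183,143),(190,240)],cs,[(250,155),(204,186)]))
E
```

```text
plate top [ 115  182   61   27 1286] ((0.5710241198539734, 0.25866591930389404), (0.15017284452915192, 0.05990825966000557), 87.65394592285156) [[0.5379999876022339, 0.1850000023841858], [0.5979999899864197, 0.18199999630451202], [0.6039999723434448, 0.3319999873638153], [0.5440000295639038, 0.33500000834465027]]
plate side [190 143  35  24 360] ((0.5682491064071655, 0.25830215215682983), (0.14910051226615906, 0.06005826219916344), 87.29336547851562) [[0.5350000262260437, 0.1850000023841858], [0.5950000286102295, 0.18199999630451202], [0.6019999980926514, 0.3310000002384186], [0.5419999957084656, 0.33399999141693115]]
case top [297 196  60  33 689] ((0.5384783148765564, -0.21094925701618195), (0.05303138121962547, 0.1537070870399475), 15.768144607543945) [[0.492000013589859, -0.14399999380111694], [0.5339999794960022, -0.2919999957084656], [0.5849999785423279, -0.27799999713897705], [0.5429999828338623, -0.12999999523162842]]
case side [269 223  51  35 692] ((0.5284734964370728, -0.21645742654800415), (0.0757651999592781, 0.15761449933052063), 15.763092994689941) [[0.47099998593330383, -0.1509999930858612], [0.5130000114440918, -0.30300000309944153], [0.5860000252723694, -0.28200000524520874], [0.5440000295639038, -0.12999999523162842]]
[[0.71421018 0.17532029 0.0445407 ]
 [0.46134906 0.14238673 0.06238074]]
```

```bash
python3 - <<'E'
import cv2,numpy as np
T=cv2.imread('pics/top0.png');S=cv2.imread('pics/side0.png')
a=cv2.resize(T[130:260,60:200],None,fx=2.8,fy=2.8,interpolation=cv2.INTER_CUBIC)
b=cv2.resize(S[115:265,145:325],None,fx=2.2,fy=2.2,interpolation=cv2.INTER_CUBIC)
o=np.zeros((max(a.shape[0],b.shape[0]),a.shape[1]+b.shape[1],3),np.uint8);o[:a.shape[0],:a.shape[1]]=a;o[:b.shape[0],a.shape[1]:]=b
cv2.imwrite('pics/crop0.png',o);print(o.shape,a.shape)
E
```

```text
(364, 788, 3) (364, 392, 3)
```

View pics/crop0.png

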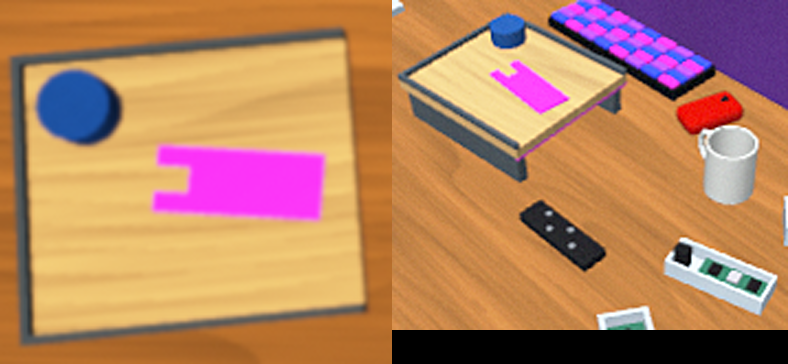

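```bash
python3 - <<'E'
from m import *
ct,cs=cam('top'),cam('side')
t=[(183.2,142.2),(190.7,239.8)];s=[(251.4,147),(202.7,182.5)]
print(tri(ct,t,cs,s)); E=atz(ct,t,.088); print(E, atz(cs,s,.088))
d=E[1]-E[0]; print(np.linalg.norm(d), np.degrees(np.arctan2(d[1],d[0])))
# check the riser lip other corners
print(atz(ct,[(64.6,151),(68.6,252)],.09))
E
```

```text
[[0.70798607 0.16486389 0.08992283]
 [0.45969281 0.13960498 0.08119774]]
[[0.70744953 0.16593217 0.088     ]
 [0.45938585 0.13887626 0.088     ]] [[0.71090224 0.16623976 0.088     ]
 [0.45575831 0.13254231 0.088     ]]
0.24953479174056828 -173.77544492169224
[[0.67877973 0.46346938 0.09      ]
 [0.42650134 0.43539862 0.09      ]]
```

```bash
cat >> h.py <<'E'
from scipy.spatial.transform import Rotation as Ro
def want(p,yaw):  # yaw: angle (deg) of tool y in the world, pointing straight down
    s=robot.state(); R=np.array(s['eef_rot']); a=np.radians(yaw); y=np.array([np.cos(a),np.sin(a),0]); z=np.array([0,0,-1.])
    W=np.c_[np.cross(y,z),y,z]; return (1000*R.T@(np.array(p)-s['position'])).round(1), Ro.from_matrix(R.T@W).as_rotvec().round(3)
E
python3 -c "
from h import *
print(want([.571,.259,.16],-2.35))"
```

```text
(array([-480.5, -246.7,   88. ]), array([-1.00e-03,  1.00e-03,  1.34e+00]))
```

arm_command([
  [-480, -247, 0, 0, 0, 1.34],
  [-480, -247, 0, 0, 0, 1.34],
  [-480, -247, 0, 0, 0, 1.34],
  [-480, -247, 0, 0, 0, 1.34],
  [-480, -247, 0, 0, 0, 1.34],
  [-480, -247, 0, 0, 0, 1.34],
  [-480, -247, 0, 0, 0, 1.34],
  [-480, -247, 0, 0, 0, 1.34],
  [-480, -247, 0, 0, 0, 1.34],
  [-480, -247, 0, 0, 0, 1.34],
  [-480, -247, 0, 0, 0, 1.34],
  [-480, -247, 0, 0, 0, 1.34],
], jaw=0)

```text
clock: 1.15
position: [0.5423, 0.285, 0.2482]
eef_rot: [[0.045, 0.999, -0.0], [0.999, -0.045, -0.0], [-0.0, -0.0, -1.0]]
wrist_force: [-0.2, 0.9, 0.4]
width: -0.004
finger_force: 0.0
```

```bash
python3 -c "
from h import *
s=robot.state();print(s['clock'],s['position'],s['width'],s['q'],want([.571,.259,.16],-2.35))"
```

```text
1.15 [0.54229014 0.28499025 0.24817248] -0.0035164142129180493 [-48.3643035   28.30909866  22.86900751  95.18836081 -12.40884754
  59.03368334 -24.12843286] (array([-24.6,  29.9,  88.2]), array([-0.   ,  0.   , -0.004]))
```

arm_command([
  [-25, 30, 30, 0, 0, 0],
  [-25, 30, 60, 0, 0, 0],
  [-25, 30, 88, 0, 0, 0],
  [-25, 30, 88, 0, 0, 0],
  [-25, 30, 88, 0, 0, 0],
])

```text
clock: 1.57
position: [0.5691, 0.26, 0.1592]
eef_rot: [[0.041, 0.999, -0.003], [0.999, -0.041, -0.002], [-0.002, -0.003, -1.0]]
wrist_force: [0.0, 0.7, 0.6]
width: -0.001
finger_force: 0.0
```

```bash
python3 - <<'E'
from m import *
s=robot.state();print(s['clock'],s['position'],s['wrist_force'],want([.571,.259,.10],-2.35))
im=snapshot('wrist')[:,:,::-1].copy();cv2.imwrite('pics/w1.png',im)
c=cam('wrist',s); k,_=blob(pink(im),(256,250)); P=atz(c,k.reshape(-1,2),.083)[:,:2].astype(np.float32); r=cv2.minAreaRect(P); print(r,cv2.boxPoints(r).round(3))
E
```

```text
1.5667 [0.56913446 0.26003473 0.15921728] [0.03075519 0.67410328 0.58524022] (array([-0.9,  2.1, 59.2]), array([-0.003,  0.002,  0.   ]))
((0.571200966835022, 0.271216481924057), (0.1283343881368637, 0.06030051037669182), 87.64958190917969) [[0.538 0.208]
 [0.599 0.206]
 [0.604 0.334]
 [0.544 0.337]]
```

View pics/w1.png

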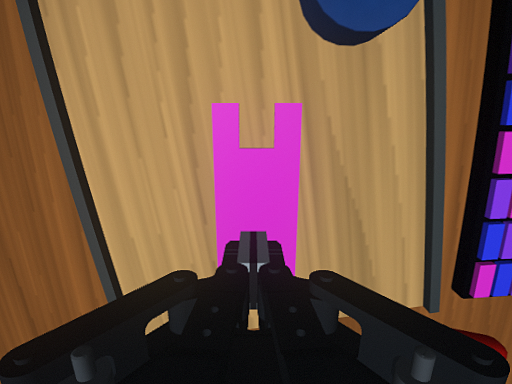

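The wrist view agrees with the top view: notch end at rows 103–148, and the plate is centred under the fingers. Now I'll descend to contact.

arm_command([
  [0, 2, 25, 0, 0, 0],
  [0, 2, 48, 0, 0, 0],
  [0, 2, 54, 0, 0, 0],
  [0, 2, 57, 0, 0, 0],
  [0, 2, 57, 0, 0, 0],
  [0, 2, 57, 0, 0, 0],
])

```text
clock: 2.12
position: [0.5733, 0.2608, 0.1052]
eef_rot: [[0.041, 0.999, 0.002], [0.999, -0.041, 0.001], [0.001, 0.002, -1.0]]
wrist_force: [0.5, 0.8, 0.5]
width: 0.001
finger_force: 0.0
```

arm_command([
  [0, 0, 1, 0, 0, 0],
  [0, 0, 2, 0, 0, 0],
  [0, 0, 2, 0, 0, 0],
])

```text
clock: 2.37
position: [0.5726, 0.2603, 0.1019]
eef_rot: [[0.041, 0.999, 0.001], [0.999, -0.041, 0.0], [0.001, 0.001, -1.0]]
wrist_force: [-0.4, -0.7, -0.4]
width: -0.0
finger_force: 0.0
```

arm_command([
  [0, 0, 1, 0, 0, 0],
  [0, 0, 2, 0, 0, 0],
  [0, 0, 2, 0, 0, 0],
])

```text
clock: 2.62
position: [0.5725, 0.2602, 0.1002]
eef_rot: [[0.041, 0.999, 0.0], [0.999, -0.041, 0.0], [0.0, 0.0, -1.0]]
wrist_force: [-2.7, -0.5, 7.6]
width: -0.004
finger_force: 3.6
```

arm_command([
  [-2, 0, 0, 0, 0, 0],
  [-6, 0, 0, 0, 0, 0],
  [-11, 0, 0, 0, 0, 0],
  [-16, 0, 0, 0, 0, 0],
  [-20, 0, 0, 0, 0, 0],
  [-20, 0, 0, 0, 0, 0],
])

```text
clock: 3.12
position: [0.5723, 0.2399, 0.1001]
eef_rot: [[0.042, 0.999, 0.002], [0.999, -0.042, 0.001], [0.001, 0.002, -1.0]]
wrist_force: [0.9, 0.9, 7.4]
width: 0.001
finger_force: 3.3
```

```bash
cat > p.py <<'E'
from m import *
s=robot.state();print(s['clock'],s['position'],s['wrist_force'])
im=snapshot('wrist')[:,:,::-1].copy()
cv2.imwrite('pics/w%d.png'%(s['clock']*100),im)
c=cam('wrist',s); k,_=blob(pink(im),(256,200)); P=atz(c,k.reshape(-1,2),.083)[:,:2].astype(np.float32); r=cv2.minAreaRect(P); print('wrist',r,cv2.boxPoints(r).round(3).tolist())
for v,q in (('top',s['position']),('side',s['position'])):
    im=snapshot(v)[:,:,::-1].copy(); cv2.imwrite('pics/%s%d.png'%(v,s['clock']*100),im); c=cam(v)
    k,_=blob(pink(im),proj(c,q)[0]); P=atz(c,k.reshape(-1,2),.083)[:,:2].astype(np.float32); r=cv2.minAreaRect(P); print(v,r,cv2.boxPoints(r).round(3).tolist())
E
python3 p.py
```

```text
3.1167 [0.5723306  0.23992797 0.1001419 ] [0.94863701 0.87627672 7.36354459]
wrist ((0.57148677110672, 0.26781773567199707), (0.09470216929912567, 0.0601862333714962), 87.66704559326172) [[0.5389999747276306, 0.22200000286102295], [0.6000000238418579, 0.21899999678134918], [0.6029999852180481, 0.3140000104904175], [0.5429999828338623, 0.3160000145435333]]
top ((0.5693840980529785, 0.2024766504764557), (0.07684797048568726, 0.05873143672943115), 87.4299087524414) [[0.5379999876022339, 0.16500000655651093], [0.597000002861023, 0.16300000250339508], [0.6000000238418579, 0.23999999463558197], [0.5419999957084656, 0.24199999868869781]]
side ((0.5683189034461975, 0.23643755912780762), (0.14709094166755676, 0.05969712510704994), 87.27408599853516) [[0.5350000262260437, 0.164000004529953], [0.5950000286102295, 0.16200000047683716], [0.6019999980926514, 0.30799999833106995], [0.5419999957084656, 0.3109999895095825]]
```

The plate moved 20 mm and stayed straight. I'll continue the slide by another 68 mm.

arm_command([
  [-3, 0, 0, 0, 0, 0],
  [-9, 0, 0, 0, 0, 0],
  [-16, 0, 0, 0, 0, 0],
  [-23, 0, 0, 0, 0, 0],
  [-30, 0, 0, 0, 0, 0],
  [-37, 0, 0, 0, 0, 0],
  [-44, 0, 0, 0, 0, 0],
  [-51, 0, 0, 0, 0, 0],
  [-58, 0, 0, 0, 0, 0],
  [-64, 0, 0, 0, 0, 0],
  [-68, 0, 0, 0, 0, 0],
  [-68, 0, 0, 0, 0, 0],
])

```text
clock: 4.27
position: [0.5696, 0.1717, 0.1001]
eef_rot: [[0.042, 0.999, 0.002], [0.999, -0.042, 0.001], [0.001, 0.002, -1.0]]
wrist_force: [0.2, 0.4, 6.7]
width: -0.003
finger_force: 3.5
```

```bash
python3 p.py
```

```text
4.2667 [0.56959546 0.17172878 0.10014347] [0.21637097 0.43388173 6.74581128]
wrist ((0.5687572360038757, 0.19961069524288177), (0.09478625655174255, 0.060276877135038376), 87.73091125488281) [[0.5370000004768372, 0.15299999713897705], [0.597000002861023, 0.1509999930858612], [0.6010000109672546, 0.2460000067949295], [0.5410000085830688, 0.24799999594688416]]
top ((0.5667770504951477, 0.13073676824569702), (0.07368408888578415, 0.06322812288999557), 86.00421905517578) [[0.5329999923706055, 0.09600000083446503], [0.5960000157356262, 0.09200000017881393], [0.6010000109672546, 0.16500000655651093], [0.5379999876022339, 0.17000000178813934]]
side ((0.5632474422454834, 0.13501518964767456), (0.16559019684791565, 0.1828901767730713), 53.516971588134766) [[0.4399999976158142, 0.12300000339746475], [0.5879999995231628, 0.014000000432133675], [0.6859999895095825, 0.1469999998807907], [0.5389999747276306, 0.25600001215934753]]
```

arm_command([
  [0, 0, -4, 0, 0, 0],
  [0, 0, -20, 0, 0, 0],
  [0, 0, -50, 0, 0, 0],
  [0, 0, -70, 0, 0, 0],
  [-30, 0, -70, 0, 0, 0],
  [-53, 0, -70, 0, 0, 0],
  [-53, 0, -70, 0, 0, 0],
  [-53, 0, -70, 0, 0, 0],
])

```text
clock: 5.08
position: [0.5661, 0.1168, 0.1693]
eef_rot: [[0.045, 0.999, -0.001], [0.999, -0.045, -0.001], [-0.001, -0.001, -1.0]]
wrist_force: [0.5, 0.4, -0.7]
width: -0.002
finger_force: 0.0
```

arm_command([
  [0, 0, 0, 0, 0, 0],
  [0, 0, 0, 0, 0, 0],
  [0, 0, 0, 0, 0, 0],
  [0, 0, 0, 0, 0, 0],
  [0, 0, 0, 0, 0, 0],
  [0, 0, 0, 0, 0, 0],
], jaw=85)

```text
clock: 5.58
position: [0.5665, 0.1196, 0.1692]
eef_rot: [[0.04, 0.999, -0.0], [0.999, -0.04, -0.0], [-0.0, -0.0, -1.0]]
wrist_force: [0.1, -0.1, 1.1]
width: 0.842
finger_force: 0.0
```

```bash
python3 p.py; python3 - <<'E'
from m import *
import glob
s=robot.state(); print(s['width'],want([.567,.119,.075],-2.3))
a=cv2.imread(sorted(glob.glob('pics/w[0-9]*.png'),key=lambda f:int(f[6:-4]))[-1]);b=cv2.imread(sorted(glob.glob('pics/side[0-9]*.png'),key=lambda f:int(f[9:-4]))[-1])
b=cv2.resize(b[110:230,140:280],(448,384));cv2.imwrite('pics/v3.png',cv2.resize(np.hstack([a,b]),(800,320)))
E
```

```text
5.5833 [0.56649098 0.11955543 0.16923112] [ 0.07845539 -0.1494156   1.1279656 ]
wrist ((0.5677029490470886, 0.17209869623184204), (0.14995118975639343, 0.060716982930898666), 87.651611328125) [[0.5339999794960022, 0.09799999743700027], [0.5950000286102295, 0.09600000083446503], [0.6010000109672546, 0.2460000067949295], [0.5400000214576721, 0.24799999594688416]]
top ((0.5649895668029785, 0.1066424697637558), (0.025375213474035263, 0.06309130787849426), 85.79326629638672) [[0.5329999923706055, 0.09600000083446503], [0.5960000157356262, 0.09200000017881393], [0.597000002861023, 0.11699999868869781], [0.5339999794960022, 0.12200000137090683]]
side ((0.5632474422454834, 0.13501518964767456), (0.16559019684791565, 0.1828901767730713), 53.516971588134766) [[0.4399999976158142, 0.12300000339746475], [0.5879999995231628, 0.014000000432133675], [0.6859999895095825, 0.1469999998807907], [0.5389999747276306, 0.25600001215934753]]
0.995622739862217 (array([-0.3,  0.5, 94.3]), array([ 0.   ,  0.   , -0.001]))
```

View pics/v3.png

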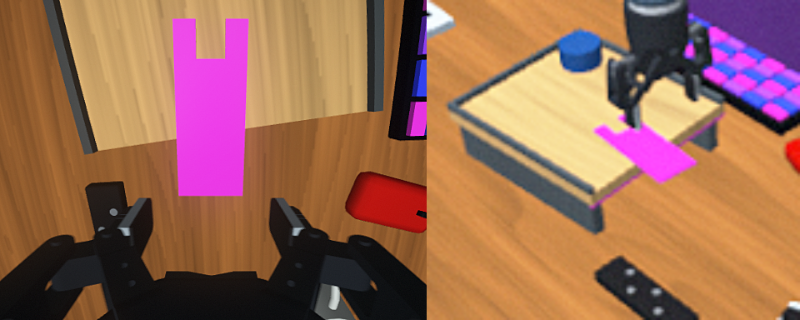

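The plate lies flat with about 53 mm out, and the fingers are centred over it. I'll descend and grip.

arm_command([
  [0, 0, 25, 0, 0, 0],
  [0, 0, 50, 0, 0, 0],
  [0, 0, 70, 0, 0, 0],
  [0, 0, 85, 0, 0, 0],
  [0, 0, 94, 0, 0, 0],
  [0, 0, 94, 0, 0, 0],
  [0, 0, 94, 0, 0, 0],
])

```text
clock: 6.32
position: [0.5667, 0.1191, 0.0755]
eef_rot: [[0.041, 0.999, -0.0], [0.999, -0.041, -0.0], [-0.0, -0.0, -1.0]]
wrist_force: [0.8, -0.4, -0.2]
width: 0.995
finger_force: 0.0
```

arm_command([
  [0, 0, 0, 0, 0, 0],
  [0, 0, 0, 0, 0, 0],
  [0, 0, 0, 0, 0, 0],
  [0, 0, 0, 0, 0, 0],
  [0, 0, 0, 0, 0, 0],
  [0, 0, 0, 0, 0, 0],
], jaw=50, force=25)

```text
clock: 6.82
position: [0.5673, 0.1194, 0.076]
eef_rot: [[0.041, 0.999, 0.002], [0.999, -0.041, 0.0], [0.001, 0.002, -1.0]]
wrist_force: [1.3, 0.5, 2.3]
width: 0.696
finger_force: 26.5
```

arm_command([
  [0, 0, -2, 0, 0, 0],
  [0, 0, -6, 0, 0, 0],
  [0, 0, -12, 0, 0, 0],
  [0, 0, -20, 0, 0, 0],
  [0, 0, -30, 0, 0, 0],
  [0, 0, -40, 0, 0, 0],
  [0, 0, -50, 0, 0, 0],
  [0, 0, -60, 0, 0, 0],
  [0, 0, -70, 0, 0, 0],
  [0, 0, -75, 0, 0, 0],
  [0, 0, -75, 0, 0, 0],
])

```text
clock: 7.73
position: [0.5674, 0.1194, 0.1519]
eef_rot: [[0.041, 0.999, 0.002], [0.999, -0.041, 0.001], [0.001, 0.002, -1.0]]
wrist_force: [-0.5, 0.3, -0.0]
width: 0.694
finger_force: 27.0
```

```bash
python3 - <<'E'
from m import *
s=robot.state(); print(s['clock'],s['position'],s['width'],s['finger_force'],s['wrist_force'])
im=snapshot('wrist')[:,:,::-1].copy();b=snapshot('side')[:,:,::-1]
c=cam('wrist',s);k,_=blob(pink(im),(256,200))
z=s['position'][2]+.008;P=atz(c,k.reshape(-1,2),z)[:,:2].astype(np.float32); print(cv2.minAreaRect(P))
b=cv2.resize(b[90:210,140:280],(448,384));cv2.imwrite('pics/v4.png',cv2.resize(np.hstack([im,b]),(800,320)))
E
```

```text
7.7333 [0.56739663 0.11940734 0.15186816] 0.6937619308004437 26.95105344057083 [-0.45861483  0.28553051 -0.03759597]
((0.5677284598350525, 0.16360478103160858), (0.12978212535381317, 0.05967244133353233), 88.60669708251953)
```

View pics/v4.png

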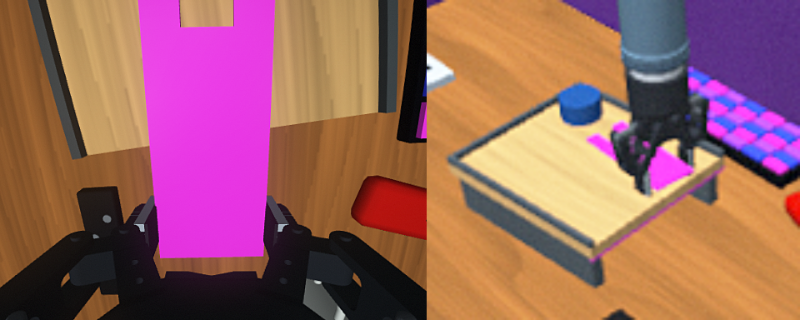

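The plate is held by its long sides. A PnP on its corners will check that it is level and give the grip offset.

```bash
cat > pnp.py <<'E'
from m import *
from scipy.optimize import least_squares
def pose(z_guess,save=None):
    s=robot.state(); im=snapshot('wrist')[:,:,::-1].copy(); 
    if save: cv2.imwrite(save,im)
    m=pink(im); n,l,st,ce=cv2.connectedComponentsWithStats(m); m=(l==1+np.argmax(st[1:,4])).astype(np.uint8)
    c=cam('wrist',s); R0=np.array(s['eef_rot'])
    # silhouette boundary points away from image border, fit outline of the top face
    k=max(cv2.findContours(m,cv2.RETR_EXTERNAL,cv2.CHAIN_APPROX_NONE)[0],key=cv2.contourArea).reshape(-1,2)
    k=k[(k[:,1]>3)&(k[:,1]<300)|((k[:,1]>=300)&(k[:,1]<330))].astype(float)
    O=np.array([[-30,-75],[30,-75],[30,75],[12,75],[12,45],[-12,45],[-12,75],[-30,75]])/1000.
    D=np.vstack([a+(b-a)*np.linspace(0,1,60)[:,None] for a,b in zip(O,np.roll(O,-1,0))]); D=np.c_[D,np.full(len(D),.003)]
    from scipy.spatial import cKDTree
    def pts(x): return Ro.from_euler('ZXY',x[3:]).apply(D)+x[:3]
    def f(x): return cKDTree(proj(c,pts(x))).query(k)[0]
    y=R0[:,1]; yaw=np.arctan2(y[1],y[0]) # plate x = tool y
    e=np.array([-np.sin(yaw),np.cos(yaw)]); g=np.array(s['position'])
    x0=np.r_[g[:2]+e*.053,z_guess,yaw,0,0]
    r=least_squares(f,x0,loss='soft_l1',diff_step=1e-4,x_scale=[.01,.01,.01,.05,.05,.05])
    x=r.x; d=x[:2]-g[:2]; ex=np.array([np.cos(yaw),np.sin(yaw)])
    print('plate xyz',x[:3].round(4),'yaw,rollx,rolly deg',np.degrees(x[3:]).round(2),'res',np.median(f(x)).round(2),np.percentile(f(x),95).round(2))
    print('offset in tool: along x %.4f, along y %.4f, z %.4f, dyaw %.2f'%(d@e,d@ex,x[2]-g[2],np.degrees(x[3]-yaw)), s['clock'])
    return x,s
if __name__=='__main__':
    s=robot.state(); pose(s['position'][2]+.006)
E
python3 pnp.py
```

```text
plate xyz [0.567  0.1722 0.1534] yaw,rollx,rolly deg [-1.34  0.38  0.11] res 1.1 2.98
offset in tool: along x 0.0529, along y -0.0016, z 0.0030, dyaw 1.00 7.8333
```

```bash
cat > casefit.py <<'E'
from m import *
from scipy.optimize import least_squares
from scipy.spatial import cKDTree
B=np.array([[x,y,z] for x in(-.026,.026) for y in(-.075,.075) for z in(0,.03)])
def dense(h): return np.vstack([a+(b-a)*np.linspace(0,1,50)[:,None] for a,b in zip(h,np.roll(h,-1,0))])
def box(x): return Ro.from_euler('z',x[2]).apply(B)+[x[0],x[1],0]
def fit(views):
    H=[]
    for v,im,p in views:
        k,_=blob(white(im),p); H.append((cam(v),dense(cv2.convexHull(k).reshape(-1,2).astype(float))))
    def f(x,which=None):
        o=[]
        for i,(c,h) in enumerate(H):
            if which is not None and i!=which: continue
            q=dense(cv2.convexHull(proj(c,box(x)).astype(np.float32)).reshape(-1,2)); o.append(cKDTree(q).query(h)[0])
        return np.concatenate(o)
    x0=[.5385,-.211,np.radians(15.8)]
    for w in (None,)+tuple(range(len(H))):
        r=least_squares(f,x0,args=(w,),loss='soft_l1',diff_step=1e-4,x_scale=[.01,.01,.05]); print(w,r.x[:2].round(4),np.degrees(r.x[2]).round(2),f(r.x,w).mean().round(2))
if __name__=='__main__':
    fit([('top',cv2.imread('pics/top0.png'),(327,212)),('side',cv2.imread('pics/side0.png'),(294,240))])
E
python3 casefit.py
python3 - <<'E'
from m import *
ct,cs=cam('top'),cam('side')
# block top centre check, z
T=cv2.imread('pics/top0.png');S=cv2.imread('pics/side0.png')
for im,c,p in((T,ct,(305,217)),(S,cs,(278,231))):
    g=(im.max(2)<50).astype(np.uint8); k,s=blob(g,p); print(s,k.reshape(-1,2).mean(0),atz(c,[k.reshape(-1,2).mean(0)],.035))
E
```

```text
None [ 0.5387 -0.2118] 15.87 0.46
0 [ 0.5392 -0.2133] 15.84 0.4
1 [ 0.5382 -0.2098] 15.84 0.27
[216 244  54  15 668] [242.01117318 250.89944134] [[0.43243551 0.01134242 0.035     ]]
[274 226   7  10  59] [277.12 230.28] [[ 0.51606187 -0.15943616  0.035     ]]
```

```bash
python3 -c "
from h import *
print(atz(cam('top'),[(282,148),(240,250)],.09), want([.554,-.2626,.152],14.9))"
```

```text
[[ 0.69557029 -0.08736251  0.09      ]
 [ 0.43597069  0.01602444  0.09      ]] (array([-382. ,    3.4,   -2. ]), array([-0.001,  0.   , -0.301]))
```

arm_command([
  [-10, 0, 0, 0, 0, 0],
  [-35, 0, 0, 0, 0, -0.03],
  [-68, 0, 0, 0, 0, -0.06],
  [-101, 0, 0, 0, 0, -0.09],
  [-134, 0, 0, 0, 0, -0.12],
  [-167, 0, 0, 0, 0, -0.15],
  [-200, 1, 0, 0, 0, -0.18],
  [-233, 2, 0, 0, 0, -0.21],
  [-266, 3, 0, 0, 0, -0.24],
  [-299, 3, 0, 0, 0, -0.27],
  [-325, 3, 0, 0, 0, -0.29],
  [-340, 3, 0, 0, 0, -0.3],
])

```text
clock: 8.88
position: [0.5537, -0.226, 0.1499]
eef_rot: [[-0.252, 0.968, -0.001], [0.968, 0.252, -0.002], [-0.002, -0.002, -1.0]]
wrist_force: [0.5, -0.1, -1.2]
width: 0.69
finger_force: 26.9
```

```bash
python3 -c "
from h import *
s=robot.state();print(s['width'],s['finger_force'],want([.554,-.2626,.09],14.9))"
```

```text
0.690304983161949 26.9487002491951 (array([-35.4,  -8.8,  60. ]), array([-0.002,  0.002, -0.005]))
```

arm_command([
  [-18, -4, 15, 0, 0, 0],
  [-30, -7, 35, 0, 0, 0],
  [-35, -9, 50, 0, 0, 0],
  [-35, -9, 60, 0, 0, 0],
  [-35, -9, 60, 0, 0, 0],
  [-35, -9, 60, 0, 0, 0],
  [-35, -9, 60, 0, 0, 0],
])

```text
clock: 9.47
position: [0.5566, -0.2557, 0.0909]
eef_rot: [[-0.258, 0.966, 0.001], [0.966, 0.258, 0.0], [0.0, 0.001, -1.0]]
wrist_force: [0.3, -0.1, -0.6]
width: 0.689
finger_force: 27.1
```

```bash
python3 - <<'E'
import pnp
from m import *
s=robot.state();x,_=pnp.pose(s['position'][2]+.006,'pics/w5.png')
print(want([.554,-.2626,.09],14.9))
b=snapshot('side')[:,:,::-1];t=snapshot('top')[:,:,::-1];im=cv2.imread('pics/w5.png')
b=cv2.resize(b[180:290,240:360],(288,264));t=cv2.resize(t[150:260,270:390],(288,264))
o=np.zeros((528,800,3),np.uint8);o[:384,:512]=im;o[:264,512:]=b;o[264:,512:]=t;cv2.imwrite('pics/v5.png',o)
E
```

```text
plate xyz [ 0.5413 -0.2047  0.0941] yaw,rollx,rolly deg [15.96  0.48 -0.55] res 1.13 2.98
offset in tool: along x 0.0532, along y -0.0017, z 0.0033, dyaw 1.03 9.4667
(array([-5.7, -4.4,  1.2]), array([0.001, 0.   , 0.   ]))
```

View pics/v5.png

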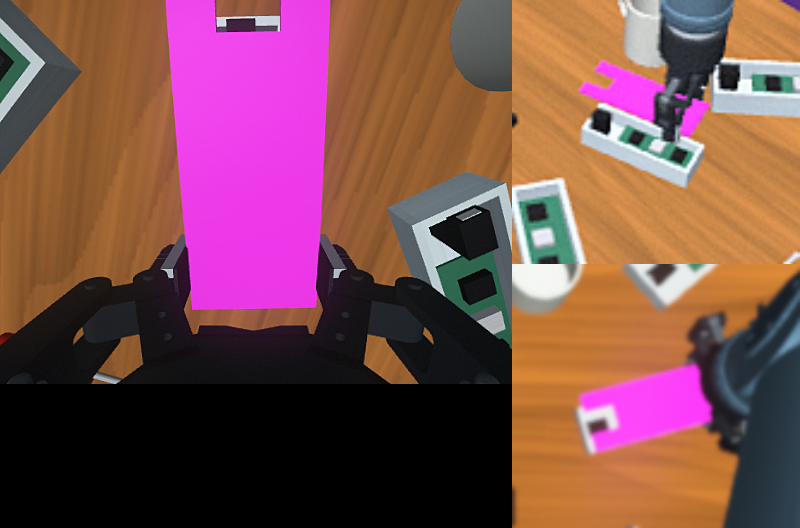

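```bash
python3 - <<'E'
from m import *
s=robot.state(); c=cam('wrist',s)
R=Ro.from_euler('z',np.radians(15.87)); O=np.array([.5387,-.2118,0])
pr=lambda P: proj(c,R.apply(P)+O).round(1).tolist()
print('block inner bottom/top edges', pr([[-.008,.049,.03],[.008,.049,.03],[-.008,.049,.04],[.008,.049,.04]]))
print('block outer top', pr([[-.008,.071,.04],[.008,.071,.04]]),'rim end', pr([[-.026,.075,.03],[.026,.075,.03]]))
im=cv2.imread('pics/w5.png');
for r in (8,14,20,24,28): print(r,im[r,212:286:2].max(1))
print(want([.554,-.2626,.09],14.9))
E
```

```text
block inner bottom/top edges [[228.9, 65.8], [255.7, 65.3], [227.6, 63.0], [255.9, 62.4]]
block outer top [[226.2, 20.5], [255.3, 19.9]] rim end [[196.4, 19.1], [286.1, 17.3]]
8 [239 252 140 162 158 155 153 151 149 146 143 135 140 148 150 154 151 148
 148 145 142 142 152 155 153 151 146 144 140 139 138 137 138 137 157 240
 237]
14 [240 253 138 163 159 152 151 150 147 146 147 144 149 152 153 151 150 147
 144 142 138 148 155 152 150 147 143 140 137 135 133 135 136 131 151 241
 238]
20 [240 250 142 225 221 220 226  68  57  60  58  59  59  59  59  60  59  58
  62  60  58  44 215 220 218 218 219 219 218 218 218 218 219 215 148 240
 238]
24 [240 246 139 227 226 225 230 130  62  67  63  64  65  64  63  62  62  64
  62  64  60  50 226 230 230 229 229 230 220 220 217 219 219 218 146 241
 238]
28 [241 245 107  92  94  91  92  73  65  66  65  66  64  67  65  65  64  65
  64  64  62  63  89  89  89  92  90  89  88  91  90  90  85 231 140 242
 239]
(array([-5.4, -4.3,  1.3]), array([0.002, 0.001, 0.   ]))
```

The predicted block position (columns 226–255, row 20) matches the picture to within a pixel, so the case estimate is good. I'll correct laterally and lower.

arm_command([
  [-3, -2, 0, 0, 0, 0],
  [-5.5, -4.3, 5, 0, 0, 0],
  [-5.5, -4.3, 15, 0, 0, 0],
  [-5.5, -4.3, 25, 0, 0, 0],
  [-5.5, -4.3, 35, 0, 0, 0],
  [-5.5, -4.3, 42, 0, 0, 0],
  [-5.5, -4.3, 46, 0, 0, 0],
  [-5.5, -4.3, 46, 0, 0, 0],
  [-5.5, -4.3, 46, 0, 0, 0],
  [-5.5, -4.3, 46, 0, 0, 0],
])

```text
clock: 10.45
position: [0.5535, -0.2634, 0.0446]
eef_rot: [[-0.256, 0.967, 0.001], [0.967, 0.256, -0.0], [-0.0, 0.001, -1.0]]
wrist_force: [0.1, 0.7, -0.6]
width: 0.687
finger_force: 27.1
```

```bash
python3 - <<'E'
import pnp
from m import *
s=robot.state();print(s['position'],s['wrist_force'])
x,_=pnp.pose(s['position'][2]+.005,'pics/w6.png')
d=Ro.from_euler('z',-np.radians(15.87)).apply(x[:3]-[.5387,-.2118,0]);print('in case frame',d.round(4),want([.554,-.2626,.0258],14.9))
E
```

```text
[ 0.55345367 -0.26335512  0.04461381] [ 0.11420603  0.66870726 -0.55904878]
plate xyz [ 0.5382 -0.2124  0.0477] yaw,rollx,rolly deg [15.86  0.34 -0.04] res 1.12 2.99
offset in tool: along x 0.0531, along y -0.0017, z 0.0031, dyaw 1.02 10.45
in case frame [-0.0006 -0.0005  0.0477] (array([ 0.6,  0.6, 19. ]), array([ 0.001,  0.001, -0.001]))
```

arm_command([
  [0.5, 0.5, 3, 0, 0, 0],
  [0.5, 0.5, 7, 0, 0, 0],
  [0.5, 0.5, 11, 0, 0, 0],
  [0.5, 0.5, 14, 0, 0, 0],
  [0.5, 0.5, 16, 0, 0, 0],
  [0.5, 0.5, 16, 0, 0, 0],
  [0.5, 0.5, 16, 0, 0, 0],
])

```text
clock: 11.08
position: [0.5534, -0.2625, 0.0281]
eef_rot: [[-0.256, 0.967, -0.0], [0.967, 0.256, 0.0], [0.0, -0.0, -1.0]]
wrist_force: [0.2, -0.2, -0.5]
width: 0.694
finger_force: 27.1
```

arm_command([
  [0, 0, 0.5, 0, 0, 0],
  [0, 0, 1.5, 0, 0, 0],
  [0, 0, 1.5, 0, 0, 0],
  [0, 0, 1.5, 0, 0, 0],
])

```text
clock: 11.42
position: [0.5537, -0.2627, 0.0274]
eef_rot: [[-0.256, 0.967, 0.0], [0.967, 0.256, -0.0], [-0.0, 0.0, -1.0]]
wrist_force: [-2.4, 0.5, 5.4]
width: 0.692
finger_force: 27.4
```

Contact reads 5.4 N at the expected height, so I'll release.

arm_command([
  [0, 0, 0, 0, 0, 0],
  [0, 0, 0, 0, 0, 0],
  [0, 0, 0, 0, 0, 0],
  [0, 0, 0, 0, 0, 0],
  [0, 0, 0, 0, 0, 0],
  [0, 0, 0, 0, 0, 0],
  [0, 0, 0, 0, 0, 0],
  [0, 0, 0, 0, 0, 0],
], jaw=85)

```text
clock: 12.08
position: [0.5535, -0.2626, 0.0268]
eef_rot: [[-0.256, 0.967, 0.0], [0.967, 0.256, -0.0], [-0.0, 0.0, -1.0]]
wrist_force: [-0.4, 0.5, -0.3]
width: 0.996
finger_force: 0.0
```

arm_command([
  [0, 0, -3, 0, 0, 0],
  [0, 0, -10, 0, 0, 0],
  [0, 0, -25, 0, 0, 0],
  [0, 0, -45, 0, 0, 0],
  [0, 0, -70, 0, 0, 0],
  [0, 0, -100, 0, 0, 0],
  [0, 0, -130, 0, 0, 0],
  [-40, 0, -140, 0, 0, 0],
  [-70, 0, -140, 0, 0, 0],
  [-70, 0, -140, 0, 0, 0],
  [-70, 0, -140, 0, 0, 0],
])

```text
clock: 13.0
position: [0.5712, -0.3327, 0.1686]
eef_rot: [[-0.253, 0.967, 0.002], [0.967, 0.253, -0.002], [-0.002, 0.001, -1.0]]
wrist_force: [-0.6, 0.7, -0.8]
width: 0.993
finger_force: 0.0
```

```bash
python3 - <<'E'
from m import *
s=robot.state();print(s['clock'],s['position'],s['finger_force'],s['wrist_force'])
im=snapshot('wrist')[:,:,::-1].copy();b=snapshot('side')[:,:,::-1].copy();t=snapshot('top')[:,:,::-1]
c=cam('wrist',s);k,_=blob(pink(im),(256,200))
P=atz(c,k.reshape(-1,2),.033)[:,:2].astype(np.float32); r=cv2.minAreaRect(P);print(r,Ro.from_euler('z',-np.radians(15.87)).apply(np.r_[r[0],0]-[.5387,-.2118,0]))
k,_=blob(pink(b),proj(cam('side'),[.5387,-.2118,.03])[0]);r=cv2.minAreaRect(atz(cam('side'),k.reshape(-1,2),.033)[:,:2].astype(np.float32));print('side',r)
b=cv2.resize(b[180:290,240:360],(288,264));t=cv2.resize(t[150:260,270:390],(288,264))
o=np.zeros((528,800,3),np.uint8);o[:384,:512]=im;o[:264,512:]=b;o[264:,512:]=t;cv2.imwrite('pics/v6.png',o)
E
```

```text
13.0 [ 0.57117343 -0.33273162  0.16861114] 0.0 [-0.61735453  0.73796408 -0.79233129]
((0.5442310571670532, -0.23204830288887024), (0.06059052050113678, 0.1075531393289566), 15.878074645996094) [-0.00021677 -0.02098903  0.        ]
side ((0.5380434393882751, -0.2115161418914795), (0.06292885541915894, 0.1518695205450058), 16.120187759399414)
```

View pics/v6.png

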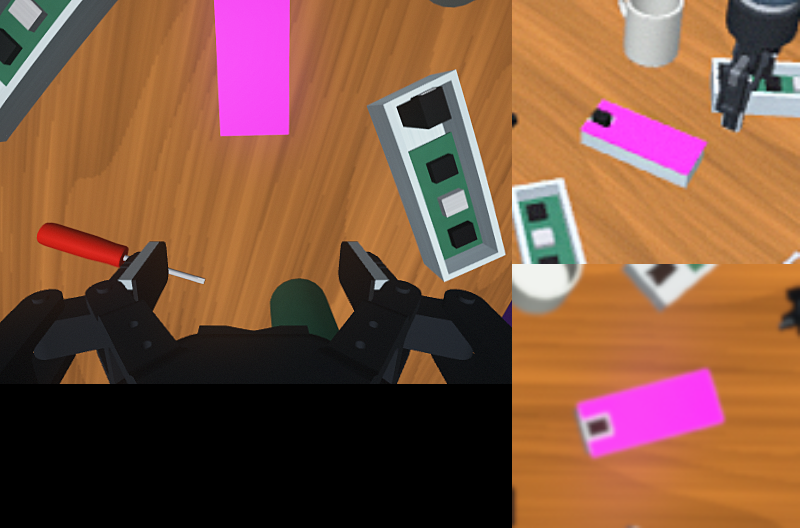

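The cover lies flush on the case with its notch around the block, and the arm is clear of everything. I'll hand in.

```bash
python3 -c "
from h import *
print(robot.sign_off())"
```

```text
the job is handed in; nothing more can be done
None
```

The job is handed in (no verdict came back): the cover lies flat on the smallest case, notch around the connector block and about 1 mm or less off by my camera measurements, released at about 13 s with the arm clear.

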